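# Pair of steel parallels from the stand to the vice

## Robot

A 7-joint arm with a two-finger parallel gripper is mounted at the origin on the work surface. World frame = base frame: x ahead of the robot, y to its left, z up, the work surface at z = 0. Lengths are in m, angles in rad, forces in N, time in s.
With the tool pointing down it reaches from about 0.4 to 0.85 m from the base axis. Payload 10.4 kg.
Tool frame: the origin (TCP) lies midway between the tips of the shut fingers; the grasp point (between the pads) lies 19 mm behind it; z points along the fingers, y is the line along which they close (so a half turn about z gives the same grasp; the last joint's range is limited). The gripper opens to 85 mm and grips with 20 to 120 N. Pads are 22 mm wide; open, the fingers measure 114 mm over their backs; the gripper's body (76 mm by 85 mm) begins 54 mm behind the grasp point. The pads swing forward as they close: fully open they stand 13 mm farther back than shut.
Start: joints at [1.263, 0.332, -0.065, 1.46, 0.022, 1.35, -0.088], TCP at [0.176, -0.6, 0.231] pointing down, gripper open.
Joint ranges: [-2.6, 2.6], [-0.5, 2.12], [-1.47, 1.34], [0.16, 2.42], [-1.27, 4.41], [0.06, 2.06], [-2.6, 2.6]. Speed limits (rad/s): [2.22, 2.22, 2.79, 2.79, 3.14, 3.14, 3.14].

## Interface

Orientations are given as a unit quaternion [x, y, z, w].
In Python, from workcell import get_obs, camera, camera_params, hand_in gives the robot as it stands.
- The arm moves only by the tool carry_out, never from a script. Its argument "commands" is a list that holds one entry, the list of rows, each a list of 6 numbers: the shift along the tool's x, y, z in units of 40 mm (1.0 is 40 mm), then the turn, a rotation vector about the tool's x, y, z in units of 6 degrees (1.0 is 6 degrees). In form: [[[x, y, z, ax, ay, az], ...]]. A call has 1 to 20 rows; each row shifts and turns the commanded pose from where the row before left it, along the tool's axes as they then stand; what a row does not reach is not made up. A row lasts 1/12 s, in which the tool goes at most 41.7 mm and 7.16 degrees, less where a joint would pass 70% of its speed; a pose out of reach is approached as far as the arm can. A call is refused whole if a number of a shift passes 1 or a number of a turn 1, either way. A call with a gripper value outside its range is refused whole. "hand" is the closure, from -1 (fully open) to 1 (shut), set as the call begins (left out, the last holds). The fingers move at their own pace and stop on an object; "force" is the grip in N (left out, the last holds). Time passes only in rows, so rows that do not move let the fingers close. It gives the time, the measured TCP pose, the force, the opening and the grip force at its end, in the units of the state.
- get_obs(): the state, without advancing time (a new reading comes with each control period).
- camera(name): name is "side" or "top" or "wrist"; returns the picture (480x640x3 uint8, red, green, blue); there is no depth.
- camera_params(name): a dict with "mtx" (3x3 intrinsics, pixels), "R" (3x3) and "t" (3): a world point X has camera coordinates R X + t. Camera axes: x right, y down, z forward; pixel columns grow to the right and rows downward; lengths in m; the calibration is good to about 2 mm. A picture is of the moment at which its call begins: read the wrist's pose just before it. camera_params takes no time and is no camera call; for the wrist camera it gives the pose at the moment of the call.
- hand_in(): hands the job in; it is judged then, once.
The state is a dict: "clock": time; "joint_pos": joint angles; "joint_velocities": joint speeds; "tau": joint torques, N m; "position": TCP position; "ee_rot": TCP orientation; "ft_force": force on the tool from outside, world axes, zero at the start; "torque": the same for the moment, N m; "grip_width": opening from 0.0 (shut) to 1.0 (fully open); "grasp_force": force on a finger pad.
Only numpy, scipy, OpenCV 4.12 (cv2) and the standard library are available. Lean on these libraries where they do the work, as an engineer would, in place of code of your own. Each camera call takes 0.05 s, during which the arm holds its last target. There are 200 camera calls.

## Task

Move the two short steel parallels from their wooden stand into the small vice, always handling them together as a pair. Pick both up in one grasp across their sides and set them down side by side on the black rubber pad; let go, then take the pair again by its ends, lower it between the open jaws until both bars stand on the vice bed, and only then let go. Leave them upright, side by side, along the jaws and centred so that they stick out about equally at both ends; do not drop them or disturb the other things on the bench.

Things in the scene. Friction and masses are not known exactly. Their poses are not given: they have to be found in the camera images.
- bar_a_mid (a point): Centre of one of two identical plain steel bars (parallels), 64 mm long (its x axis), 12 mm wide (y), 20 mm high (z), about 120 g each, standing on the 12 mm wide face. They start parallel, 1 to 4 mm apart, on the wooden stand, centres 20 mm above the bench. Loose, interchangeable; they slide together when squeezed.
- bar_b_mid (a point): Centre of the second bar, same as the first.
- stand: Fixed wooden stand on which the bars wait; origin at the centre of its underside, x along the bars. Base plate 100 (x) x 70 (y) x 10 mm; at each end an upright block, 12 mm thick in x and 50 mm in y, inner faces 35 mm from the centre, tops 36 mm above the bench, so the bars' ends cannot be reached there; their long sides are open.
- pad: Fixed black rubber pad, 150 (x) x 120 (y) x 3 mm, flat on the bench; origin at the centre of its underside. The pair is set down here, in any direction, centres of the bars on the pad.
- vice_bed (a point): Centre of the flat bed of the fixed steel vice, midway between its open jaws, 25 mm above the bench. z up; x runs level along the jaws, y from jaw to jaw. Bed and jaws are 44 mm long in x (22 mm either side of this point); the jaw faces are at y = -17 and +17 mm (gap 34 mm), the jaw tops 24 mm above the bed. Bars laid along x stick out about 10 mm at each end.
- vice: The vice as a whole, fixed, nothing on it moves; origin at the centre of its underside, straight below the bed centre, same axes. Foot plate 60 (x) x 150 (y) x 6 mm; jaws 24 mm thick, tops 49 mm above the bench; screw and lug on the +y side reach out to 85 mm, not above the jaw tops.
- long_bar_mid (a point): Centre of a longer steel bar lying on the bench, 120 x 16 x 12 mm: leave it alone.
- loupe_mid (a point): Centre of a black eye loupe standing on the bench, 36 mm across, 34 mm high: leave it alone.
- dish_mid (a point): Centre of a round blue lidded parts dish, 76 mm across, 28 mm high with its knob: leave it alone.
There are look-alikes about, which are no part of the job. What is shaped like the part that bears bar_b_mid but blue or yellow is not meant.

How it is judged:
On the way, in this order (a step that is already met when the one before it is completed fails the run):
1. both bars are held together by the fingers, side by side, lifted more than 30 mm off the stand (z of each of bar_a_mid, bar_b_mid in the frame of stand above 0.05 m and contact force between the fingers and bar_a above 0.5 N and contact force between the fingers and bar_b above 0.5 N and distance between bar_a_mid and bar_b_mid below 0.017 m), for 0.1 s.
2. both bars stand upright side by side on the rubber pad (centres over it and at most 17 mm apart), at rest and let go (x of bar_a_mid in the frame of pad between -0.075 and 0.075 m and y of bar_a_mid in the frame of pad between -0.06 and 0.06 m and z of bar_a_mid in the frame of pad between 0.01 and 0.016 m and angle between each of bar_a_mid, bar_b_mid's own z axis and vertical below 0.15 rad and x of bar_b_mid in the frame of pad between -0.075 and 0.075 m and y of bar_b_mid in the frame of pad between -0.06 and 0.06 m and z of bar_b_mid in the frame of pad between 0.01 and 0.016 m and contact force between the fingers and bar_a below 0.1 N and linear speed of each of bar_a, bar_b below 0.02 m/s and contact force between the fingers and bar_b below 0.1 N and distance between bar_a_mid and bar_b_mid below 0.017 m), for 0.2 s.
3. both bars stand on the vice bed between the jaws while the fingers still hold both (z of bar_a_mid in the frame of vice_bed between 0.007 and 0.013 m and x of bar_a_mid in the frame of vice_bed between -0.008 and 0.008 m and y of bar_a_mid in the frame of vice_bed between -0.017 and 0.017 m and angle between the x axis of each of bar_a_mid, bar_b_mid and the x axis of vice_bed, either way round below 0.2 rad and angle between each of bar_a_mid, bar_b_mid's own z axis and vertical below 0.15 rad and z of bar_b_mid in the frame of vice_bed between 0.007 and 0.013 m and x of bar_b_mid in the frame of vice_bed between -0.008 and 0.008 m and y of bar_b_mid in the frame of vice_bed between -0.017 and 0.017 m and contact force between the fingers and bar_a above 0.5 N and contact force between the fingers and bar_b above 0.5 N), for 0.1 s.
At the end, for the whole second after the job is handed in: Both bars stand upright (within 0.15 rad) on the vice bed between the jaws (height within 3 mm), along the jaws within 0.2 rad, each centre within 8 mm of the middle lengthways, centres at most 17 mm apart, at rest and released (z of bar_a_mid in the frame of vice_bed between 0.007 and 0.013 m and x of bar_a_mid in the frame of vice_bed between -0.008 and 0.008 m and y of bar_a_mid in the frame of vice_bed between -0.017 and 0.017 m and angle between the x axis of each of bar_a_mid, bar_b_mid and the x axis of vice_bed, either way round below 0.2 rad and angle between each of bar_a_mid, bar_b_mid's own z axis and vertical below 0.15 rad and z of bar_b_mid in the frame of vice_bed between 0.007 and 0.013 m and x of bar_b_mid in the frame of vice_bed between -0.008 and 0.008 m and y of bar_b_mid in the frame of vice_bed between -0.017 and 0.017 m and contact force between the fingers and bar_a below 0.1 N and linear speed of each of bar_a, bar_b below 0.02 m/s and contact force between the fingers and bar_b below 0.1 N and distance between bar_a_mid and bar_b_mid below 0.017 m); the robot touches nothing.
It fails at once if one bar lifted while the other is left down ((height (world z) of bar_a_mid above 0.075 m and height (world z) of bar_b_mid below 0.045 m) or (height (world z) of bar_b_mid above 0.075 m and height (world z) of bar_a_mid below 0.045 m)).
It fails at once if a bar dropped (falling free faster than 0.6 m/s, that is from about 20 mm) ((contact force between the fingers and bar_a below 0.05 N and linear speed of bar_a above 0.6 m/s) or (contact force between the fingers and bar_b below 0.05 N and linear speed of bar_b above 0.6 m/s)).
It fails at once if a bystander moved more than 30 mm (distance of any of long_bar_mid, loupe_mid, dish_mid from where it was at the start of the episode above 0.03 m).
It also fails if it takes over 64 s, if anything falls off the work surface, if the arm or the gripper's body presses on something with over 40 N, if the wrist force passes 120 N, or if a joint passes its speed limit or range.

## Working session

There is one attempt and no reset: what is moved stays moved. The work goes in short steps, Python scripts to look and compute and a tool call to move; the robot and the scene stay as the last step left them, time stands still between calls to the robot, and variables do not carry over. Pictures are saved under pics/ and viewed, at most 10 in all, crops included, and the job is handed in when it is done.

Besides the shell and the picture viewer there is one more tool, called after "Call:" by a JSON object that holds its "name" and its "arguments". carry_out: Moves the arm, as the interface text tells. Its arguments: {"type":"object","properties":{"commands":{"type":"array"},"hand":{"type":"number"},"force":{"type":"number"}},"required":["commands"]}

```bash
mkdir -p pics; ls; python3 - <<'E'
from workcell import *
import cv2
print(get_obs())
for n in ("top","side"):
    p=camera_params(n);print(n,p)
    cv2.imwrite(f"pics/{n}0.png",camera(n)[:,:,::-1])
E
```

```text
pics
{'clock': 0.0, 'joint_pos': array([ 1.26338478,  0.33287572, -0.06471602,  1.46093374,  0.02159436,
        1.34987771, -0.08849481]), 'joint_velocities': array([-8.29527113e-04,  6.86282920e-04,  1.05203210e-03, -1.45902413e-03,
       -4.65315953e-04,  1.19936650e-06, -6.48573405e-04]), 'tau': array([ 1.18287821e-04, -6.25449944e+01,  4.89103713e-02, -3.91617072e+01,
        1.61452848e-02,  9.72371665e-03, -2.08693734e-05]), 'position': array([ 0.17551425, -0.59946888,  0.23051718]), 'ee_rot': array([ 9.89874346e-01,  1.41944673e-01, -1.25485127e-04, -6.88245381e-04]), 'ft_force': array([0.66276113, 0.09485278, 0.37152397]), 'torque': array([-4.01841304e-05, -9.70427684e-03, -4.15728614e-02]), 'grasp_force': 0.0, 'grip_width': 0.9971265517615543}
top {'mtx': array([[500.61024431,   0.        , 317.63045847],
       [  0.        , 500.61024431, 242.10367171],
       [  0.        ,   0.        ,   1.        ]]), 'R': array([[ 0.02825002, -0.99873499,  0.04159748],
       [-0.98998969, -0.03371101, -0.13705465],
       [ 0.13828357, -0.03730928, -0.98968968]]), 't': array([-0.07892567,  0.62597371,  0.92344518])}
side {'mtx': array([[583.08235636,   0.        , 320.91509176],
       [  0.        , 583.08235636, 242.86886012],
       [  0.        ,   0.        ,   1.        ]]), 'R': array([[-0.96959091, -0.24448506,  0.01097805],
       [-0.19136403,  0.72943143, -0.65674165],
       [ 0.15255579, -0.63887154, -0.75403573]]), 't': array([0.58399389, 0.18288812, 1.05084452])}
```

View pics/top0.png

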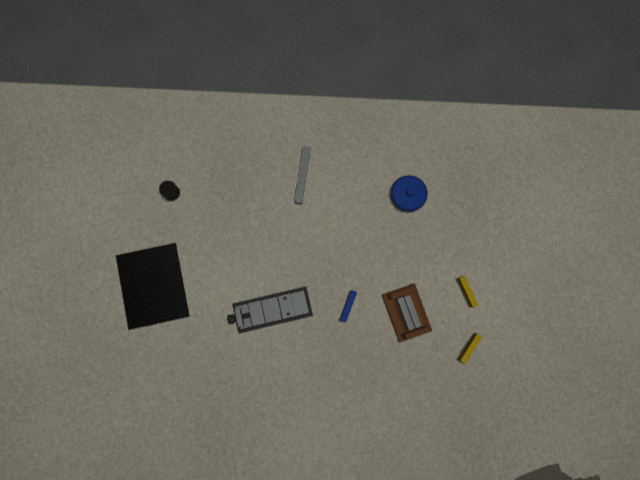

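View pics/side0.png

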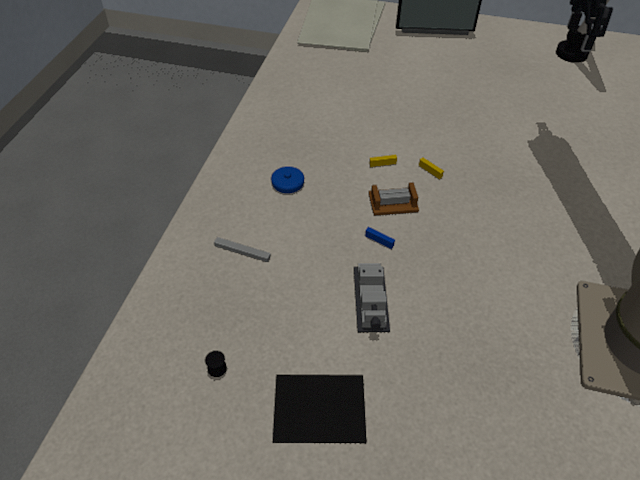

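The top picture shows the stand with its two bars at about (407,313), the vice at (272,310) with its screw on the left, which is its +y side, and the pad at (152,286). The side picture agrees. The blue and yellow bars are the look-alikes.

```bash
cat > h.py <<'E'
import numpy as np, cv2
from workcell import *
from scipy.spatial.transform import Rotation as Ro
def ray(p,uv,z):
    uv=np.atleast_2d(np.asarray(uv,float))
    R,t=np.array(p["R"]),np.array(p["t"]); c=-R.T@t
    d=np.c_[uv,np.ones(len(uv))]@np.linalg.inv(p["mtx"]).T@R
    return (c+d*((z-c[2])/d[:,2])[:,None])[:,:2]
def proj(p,X):
    q=(np.atleast_2d(X)@np.array(p["R"]).T+p["t"])@np.array(p["mtx"]).T
    return q[:,:2]/q[:,2:]
def big(mask,n=1):
    cs,_=cv2.findContours(mask.astype(np.uint8),cv2.RETR_EXTERNAL,cv2.CHAIN_APPROX_NONE)
    return sorted(cs,key=cv2.contourArea)[::-1][:n]
def rect(p,c,z):
    """min-area rectangle in the plane z: centre, sides, long-side yaw deg (mod 180)"""
    w=ray(p,c.reshape(-1,2),z)
    (cx,cy),(a,b),ang=cv2.minAreaRect((w*1000).astype(np.float32))
    if a<b: a,b,ang=b,a,ang+90
    return np.round([cx,cy,a,b,ang%180],1)
def yaw(): # heading of tool y and tool x in deg
    o=get_obs();M=Ro.from_quat(o["ee_rot"]).as_matrix()
    return o["position"],np.degrees(np.arctan2(M[1,:2],M[0,:2])),M
def move(target,yawy=None):
    """shift in tool units (40 mm) and turn units about tool z (6 deg) to TCP target, tool-y heading yawy (mod 180)"""
    p,h,M=yaw(); s=M.T@(np.array(target)-p)/0.04
    dt=0 if yawy is None else ((h[1]-yawy+90)%180-90)/6   # tool z down: + turn lowers heading
    print("pos",p.round(4),"heads x,y",h.round(2),"tilt",M[:,2].round(4),"shift units",s.round(3),"turn units",round(dt,3))
E
python3 - <<'E'
from h import *
for n in ("top","side"):
    im=cv2.imread(f"pics/{n}0.png");p=camera_params(n);hsv=cv2.cvtColor(im,cv2.COLOR_BGR2HSV)
    H,S,V=cv2.split(hsv)
    br=(H<16)&(S>120)&(V>50); 
    for c in big(cv2.morphologyEx(br.astype(np.uint8),cv2.MORPH_CLOSE,np.ones((15,15))),1): print(n,"stand",rect(p,c,.01))
    dk=(V<45)
    dk[:100 if n=="top" else 330]=0
    for c in big(dk,3): print(n,"dark",rect(p,c,.003),cv2.contourArea(c))
    if n=="top":
        sub=((V<70)|((S<40)&(V>110)))
        m=np.zeros_like(sub);m[280:340,222:320]=1
        for c in big(cv2.morphologyEx((sub&m).astype(np.uint8),cv2.MORPH_CLOSE,np.ones((5,5))),1): print("vice",rect(p,c,.006))
        print(ray(p,[[407,313]],.03), ray(p,[[272,310]],.025),-np.array(p["R"]).T@p["t"])
print({k:v.round(3) for k,v in camera_params("wrist").items()})
R=camera_params("wrist");o=get_obs();M=Ro.from_quat(o["ee_rot"]).as_matrix()
print("cam in tool",M.T@(-R["R"].T@R["t"]-o["position"]),(R["R"]@M).round(2))
E
```

```text
top stand [ 499.1 -240.8   97.3   68.2   20.8]
top dark [536.8 262.4 148.  118.5  14.2] 4449.0
top dark [729.1 242.7  42.5  32.6  47. ] 261.5
top dark [497.1  25.1 146.7  57.  105. ] 198.5
vice [496.8  28.4 191.8 115.5  91.8]
[[ 0.49727507 -0.23734089]] [[0.49563056 0.02422775]] [ 0.49423987 -0.02327055  1.00299988]
side stand [ 499.8 -244.2  104.8   91.1   19.4]
side dark [538.2 265.2 148.2 119.2  14.2] 5923.5
side dark [ 37.9  15.5  67.9  57.7 104.6] 603.0
side dark [732.6 231.1  51.3  32.2 123.5] 386.5
{'mtx': array([[413.09 ,   0.   , 319.804],
       [  0.   , 413.09 , 235.093],
       [  0.   ,   0.   ,   1.   ]]), 'R': array([[ 0.281, -0.96 , -0.   ],
       [-0.922, -0.27 ,  0.276],
       [-0.265, -0.077, -0.961]]), 't': array([-0.625, -0.036,  0.379])}
cam in tool [ 0.06956787  0.0002622  -0.14292261] [[-0.    1.   -0.  ]
 [-0.96 -0.   -0.28]
 [-0.28  0.    0.96]]
```

```bash
python3 -c "
from h import *
move([.499,-.241,.2305],110.5)"
```

```text
pos [ 0.1755 -0.5995  0.2306] heads x,y [ 16.32 -73.68] tilt [-4.0e-04  1.2e-03 -1.0e+00] shift units [ 1.028e+01 -6.328e+00  1.000e-02] turn units -0.696
```

Call:
{"name": "carry_out", "arguments": {"commands": [[[0.7343, -0.452, 0, 0, 0, 0], [0.7343, -0.452, 0, 0, 0, 0], [0.7343, -0.452, 0, 0, 0, 0], [0.7343, -0.452, 0, 0, 0, 0], [0.7343, -0.452, 0, 0, 0, 0], [0.7343, -0.452, 0, 0, 0, 0], [0.7343, -0.452, 0, 0, 0, 0], [0.7343, -0.452, 0, 0, 0, 0], [0.7343, -0.452, 0, 0, 0, 0], [0.7343, -0.452, 0, 0, 0, 0], [0.7343, -0.452, 0, 0, 0, 0], [0.7343, -0.452, 0, 0, 0, 0], [0.7343, -0.452, 0, 0, 0, 0], [0.7343, -0.452, 0, 0, 0, 0], [0, 0, 0, 0, 0, -0.7], [0, 0, 0, 0, 0, 0], [0, 0, 0, 0, 0, 0]]], "hand": -1}}

```text
clock: 1.52
position: [0.4988, -0.2417, 0.2309]
ee_rot: [0.984, 0.177, -0.0, -0.0]
ft_force: [0.0, -0.6, 0.4]
grip_width: 1.0
grasp_force: 0.0
```

```bash
python3 - <<'E'
from h import *
move([.499,-.241,.2305],110.5);print(get_obs()["joint_pos"].round(2))
p=camera_params("wrist"); cv2.imwrite("pics/w1.png",camera("wrist")[:,:,::-1])
import pickle;pickle.dump(p,open("w1.p","wb"))
E
```

```text
pos [ 0.4988 -0.2417  0.2309] heads x,y [ 20.42 -69.58] tilt [-8.e-04 -0.e+00 -1.e+00] shift units [ 0.012 -0.015  0.01 ] turn units -0.014
[ 0.72  0.2  -0.41  1.63  0.08  1.32 -0.91]
```

View pics/w1.png

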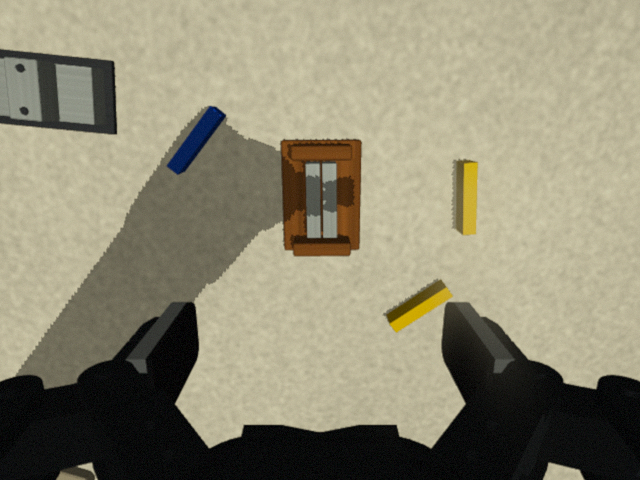

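The wrist view shows the bars at columns 305–337 and rows 162–238, with the stand well aligned to the tool and the fingers at the lower left and right.

```bash
python3 - <<'E'
from h import *
import pickle
p=pickle.load(open("w1.p","rb")); im=cv2.imread("pics/w1.png")
H,S,V=cv2.split(cv2.cvtColor(im,cv2.COLOR_BGR2HSV))
print(S[200,296:346],V[200,296:346])
m=np.zeros(S.shape,bool); m[158:244,298:345]=(S<60)[158:244,298:345]
c=big(cv2.morphologyEx(m.astype(np.uint8),cv2.MORPH_CLOSE,np.ones((7,7))),1)[0]
print(cv2.boundingRect(c),rect(p,c,.03))
r=rect(p,c,.03); move([r[0]/1e3,r[1]/1e3,.0135],r[4]+90)
s=cv2.morphologyEx(((H<16)&(S>120)&(V>40)).astype(np.uint8),cv2.MORPH_CLOSE,np.ones((25,25)))
print(rect(p,big(s,1)[0],.015))
E
```

```text
[191 228 206 221 199 179 206 196 205 182  38  20  29  21  27  30  23  30
  37  30  25  25  22  29  89 203 109  29  28  19  27  18  26  22  15  27
  23  19  22  20  78 154 170 170 220 199 209 196 227 205] [ 68  65  63  60  59  64  63  65  66  63  80  88  89  84  86  84  89  84
  83  84  83  83  83  79  60  64  70 105 127 118  94  83  88  83  86  84
  89  81  83  89  75  68  72  69  65  73  77  74  72  71]
(305, 162, 32, 76) [ 500.2 -242.5   64.7   25.7   21. ]
pos [ 0.4984 -0.2424  0.231 ] heads x,y [ 20.32 -69.68] tilt [-8.e-04 -3.e-04 -1.e+00] shift units [0.046 0.019 5.437] turn units -0.113
[ 498.1 -243.6  103.2   68.    20.8]
```

Call:
{"name": "carry_out", "arguments": {"commands": [[[0.046, 0.019, 0, 0, 0, -0.11], [0, 0, 0.8, 0, 0, 0], [0, 0, 0.8, 0, 0, 0], [0, 0, 0.8, 0, 0, 0], [0, 0, 0.8, 0, 0, 0], [0, 0, 0.6, 0, 0, 0], [0, 0, 0.5, 0, 0, 0], [0, 0, 0.4, 0, 0, 0], [0, 0, 0.3, 0, 0, 0], [0, 0, 0.2, 0, 0, 0], [0, 0, 0.2, 0, 0, 0], [0, 0, 0, 0, 0, 0], [0, 0, 0, 0, 0, 0]]]}}

```text
clock: 2.65
position: [0.5013, -0.2417, 0.0156]
ee_rot: [0.983, 0.184, 0.0, 0.0]
ft_force: [-0.4, 0.6, -0.2]
grip_width: 1.002
grasp_force: 0.0
```

```bash
python3 -c "
from h import *
move([.5002,-.2425,.0135],111);print(get_obs()['ft_force'])"
```

```text
pos [ 0.5013 -0.2417  0.0156] heads x,y [ 21.16 -68.84] tilt [ 3.e-04 -3.e-04 -1.e+00] shift units [-0.033  0.009  0.054] turn units 0.027
[-0.39065369  0.59966658 -0.21868789]
```

Call:
{"name": "carry_out", "arguments": {"commands": [[[-0.03, 0, 0.05, 0, 0, 0], [0, 0, 0, 0, 0, 0], [0, 0, 0, 0, 0, 0], [0, 0, 0, 0, 0, 0], [0, 0, 0, 0, 0, 0], [0, 0, 0, 0, 0, 0], [0, 0, 0, 0, 0, 0], [0, 0, 0, 0, 0, 0], [0, 0, 0, 0, 0, 0], [0, 0, 0, 0, 0, 0], [0, 0, 0, 0, 0, 0], [0, 0, 0, 0, 0, 0]]], "hand": 1, "force": 60}}

```text
clock: 3.65
position: [0.5004, -0.2421, 0.0139]
ee_rot: [0.983, 0.184, 0.0, 0.0]
ft_force: [-1.0, -0.3, 5.9]
grip_width: 0.263
grasp_force: 60.3
```

Call:
{"name": "carry_out", "arguments": {"commands": [[[0, 0, -0.1, 0, 0, 0], [0, 0, -0.2, 0, 0, 0], [0, 0, -0.3, 0, 0, 0], [0, 0, -0.4, 0, 0, 0], [0, 0, -0.5, 0, 0, 0], [0, 0, -0.6, 0, 0, 0], [0, 0, -0.5, 0, 0, 0], [0, 0, -0.3, 0, 0, 0], [0, 0, -0.2, 0, 0, 0], [0, 0, 0, 0, 0, 0], [0, 0, 0, 0, 0, 0], [0, 0, 0, 0, 0, 0]]]}}

```text
clock: 4.65
position: [0.4993, -0.2416, 0.1361]
ee_rot: [0.983, 0.184, -0.001, -0.001]
ft_force: [-0.2, -0.6, -1.9]
grip_width: 0.264
grasp_force: 59.3
```

```bash
python3 - <<'E'
from h import *
import pickle
p=camera_params("wrist"); im=camera("wrist")[:,:,::-1]; cv2.imwrite("pics/w2.png",im);pickle.dump(p,open("w2.p","wb"))
cv2.imwrite("pics/w2c.png",cv2.resize(im[180:480,160:480],None,fx=2,fy=2))
o=get_obs();print(o["grip_width"],o["grasp_force"],o["ft_force"])
move([.537,.263,.13],105)
E
```

```text
0.26329994301925036 59.26599740982056 [ 0.67768328 -0.24793309 -2.46222405]
pos [ 0.4993 -0.2416  0.136 ] heads x,y [ 21.18 -68.82] tilt [-1.9e-03  9.0e-04 -1.0e+00] shift units [  5.437 -11.422   0.16 ] turn units 1.03
```

View pics/w2c.png

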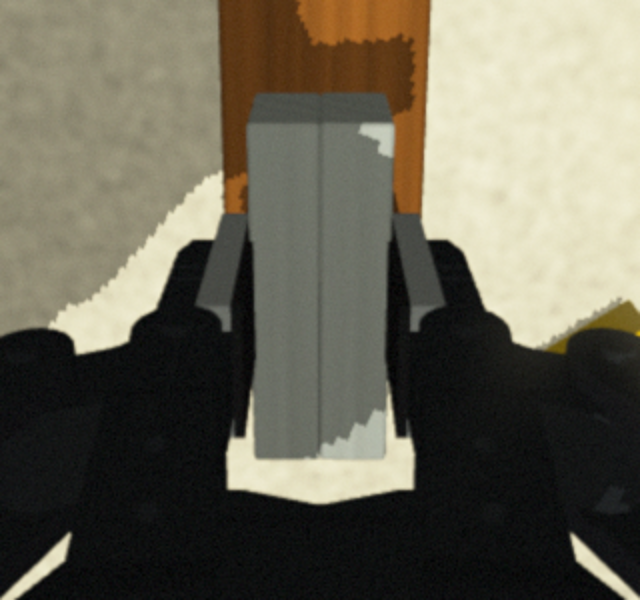

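Both bars are held flush together: the crop shows the pair centred with the seam at (320,300). I'll carry them over the vice, measure it there, then go on to the pad.

Call:
{"name": "carry_out", "arguments": {"commands": [[[0.36, -0.76, -0.2, 0, 0, 0.2], [0.36, -0.76, -0.3, 0, 0, 0.2], [0.36, -0.76, -0.3, 0, 0, 0.2], [0.36, -0.76, -0.3, 0, 0, 0.2], [0.36, -0.76, -0.3, 0, 0, 0.2], [0.2, -0.76, -0.3, 0, 0, 0.03], [-0.6, -0.76, -0.3, 0, 0, 0], [-0.6, -0.5, 0, 0, 0, 0], [-0.6, -0.5, 0, 0, 0, 0], [0, 0, 0, 0, 0, 0], [0, 0, 0, 0, 0, 0], [0, 0, 0, 0, 0, 0]]]}}

```text
clock: 5.7
position: [0.4313, 0.0055, 0.217]
ee_rot: [0.991, 0.13, -0.0, 0.0]
ft_force: [-0.1, -0.1, -2.2]
grip_width: 0.265
grasp_force: 59.5
```

```bash
python3 - <<'E'
from h import *
import pickle
p=camera_params("wrist"); im=camera("wrist")[:,:,::-1]; cv2.imwrite("pics/w3.png",im);pickle.dump(p,open("w3.p","wb"))
o=get_obs();print(o["grip_width"],o["grasp_force"],o["ft_force"])
move([.537,.263,.13],105)
print(proj(p,[[.497,.025,.025]]))
E
```

```text
0.26281530766177924 59.46822702884674 [ 0.99612212 -0.791822   -2.94424884]
pos [0.4316 0.0055 0.217 ] heads x,y [ 14.96 -75.04] tilt [-3.e-04  2.e-04 -1.e+00] shift units [ 4.208 -5.539  2.175] turn units -0.006
[[316.74585779 117.90251794]]
```

View pics/w3.png

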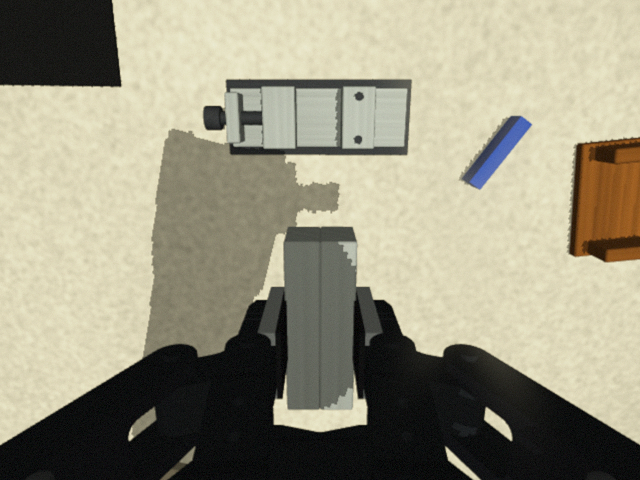

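The vice is clear in this view. Its foot spans columns 227–411 and rows 80–154, the inner edges of the jaw tops are at columns 296 and 341, and the screw is on the left.

```bash
python3 - <<'E'
from h import *
import pickle
p=pickle.load(open("w3.p","rb")); im=cv2.imread("pics/w3.png")
H,S,V=cv2.split(cv2.cvtColor(im,cv2.COLOR_BGR2HSV))
m=np.zeros(S.shape,bool); roi=np.s_[72:160,224:420]; m[roi]=(V<75)[roi]
c=big(cv2.morphologyEx(m.astype(np.uint8),cv2.MORPH_CLOSE,np.ones((9,9))),1)[0]
print("foot",cv2.boundingRect(c),rect(p,c,.006),rect(p,c,.003))
g=cv2.GaussianBlur(V,(1,9),0).astype(int)
for r in (100,118,135): print(r,"cols",[(x,int(V[r-3:r+4,x].mean())) for x in range(256,302,2)],[(x,int(V[r-3:r+4,x].mean())) for x in range(334,382,2)])
print("rows L",[int(x) for x in V[78:158,266:292].mean(1)]); print("rows R",[int(x) for x in V[78:158,346:372].mean(1)])
# expected columns/rows of jaw corners for foot-based centre
r=rect(p,c,.006); cen=r[:2]/1e3; a=np.radians(r[4]); vy=np.array([np.cos(a),np.sin(a)]); vx=np.array([vy[1],-vy[0]])
for y in(-.041,-.017,.017,.041): print(y,[proj(p,np.r_[cen+vx*x+vy*y,.049])[0].round(1) for x in(-.022,.022)])
E
```

```text
foot (227, 80, 179, 75) [497.1  24.5 147.6  58.6 105. ] [497.1  24.5 148.8  59.1 105. ]
100 cols [(256, 185), (258, 186), (260, 155), (262, 152), (264, 190), (266, 188), (268, 187), (270, 189), (272, 187), (274, 190), (276, 193), (278, 187), (280, 186), (282, 190), (284, 193), (286, 191), (288, 188), (290, 190), (292, 196), (294, 124), (296, 135), (298, 190), (300, 189)] [(334, 194), (336, 144), (338, 110), (340, 99), (342, 106), (344, 191), (346, 197), (348, 193), (350, 195), (352, 194), (354, 194), (356, 146), (358, 128), (360, 128), (362, 152), (364, 191), (366, 198), (368, 191), (370, 191), (372, 196), (374, 183), (376, 182), (378, 196), (380, 196)]
118 cols [(256, 56), (258, 56), (260, 53), (262, 128), (264, 189), (266, 191), (268, 189), (270, 190), (272, 190), (274, 190), (276, 195), (278, 192), (280, 188), (282, 191), (284, 194), (286, 193), (288, 189), (290, 192), (292, 198), (294, 160), (296, 116), (298, 185), (300, 185)] [(334, 191), (336, 147), (338, 109), (340, 90), (342, 126), (344, 193), (346, 198), (348, 196), (350, 196), (352, 194), (354, 197), (356, 200), (358, 197),
[... 1011 characters left out ...]
, 191, 191, 191, 191, 191, 191, 192, 193, 180, 128, 55, 42, 41, 40, 42, 88, 143, 160, 160]
rows R [214, 148, 70, 64, 65, 64, 63, 68, 120, 177, 192, 193, 194, 190, 176, 162, 153, 148, 148, 152, 155, 164, 181, 193, 195, 195, 195, 195, 195, 195, 195, 195, 196, 195, 196, 195, 196, 196, 195, 195, 196, 196, 196, 195, 196, 196, 196, 196, 196, 195, 196, 195, 196, 196, 195, 196, 195, 187, 170, 158, 153, 155, 157, 160, 165, 178, 192, 196, 197, 184, 133, 68, 60, 63, 62, 62, 93, 176, 223, 224]
-0.041 [array([372.8, 149. ]), array([375. ,  85.8])]
-0.017 [array([340.3, 149. ]), array([341.1,  85.8])]
0.017 [array([294.3, 149. ]), array([293.2,  85.9])]
0.041 [array([261.8, 149.1]), array([259.4,  85.9])]
```

Call:
{"name": "carry_out", "arguments": {"commands": [[[0.3, -0.39, 0, 0, 0, 0], [0.5, -0.66, 0, 0, 0, 0], [0.6, -0.79, 0, 0, 0, 0], [0.6, -0.79, 0.2, 0, 0, 0], [0.6, -0.79, 0.4, 0, 0, 0], [0.6, -0.79, 0.5, 0, 0, 0], [0.5, -0.66, 0.5, 0, 0, 0], [0.4, -0.53, 0.5, 0, 0, 0], [0.11, -0.14, 0.6, 0, 0, 0], [0, 0, 0.7, 0, 0, 0], [0, 0, 0.6, 0, 0, 0], [0, 0, 0.4, 0, 0, 0], [0, 0, 0.2, 0, 0, 0], [0, 0, 0, 0, 0, 0], [0, 0, 0, 0, 0, 0]]]}}

```text
clock: 7.0
position: [0.5357, 0.2603, 0.0349]
ee_rot: [0.991, 0.13, -0.0, -0.0]
ft_force: [-0.3, 0.1, -2.7]
grip_width: 0.262
grasp_force: 59.6
```

```bash
python3 - <<'E'
from h import *
o=get_obs();print(o["grip_width"],o["grasp_force"],o["ft_force"],o["joint_pos"].round(2))
move([.537,.263,.0075],105)
E
```

```text
0.26242024263658614 59.56264615058899 [-0.29463623  0.1412422  -2.72619063] [ 0.01  0.55 -0.69  1.71  0.4   1.02 -2.12]
pos [0.5357 0.2603 0.0349] heads x,y [ 14.96 -75.04] tilt [-6.e-04  3.e-04 -1.e+00] shift units [ 0.05  -0.057  0.684] turn units -0.007
```

Call:
{"name": "carry_out", "arguments": {"commands": [[[0, 0, 0.3, 0, 0, 0], [0, 0, 0.2, 0, 0, 0], [0, 0, 0.1, 0, 0, 0], [0, 0, 0.04, 0, 0, 0], [0, 0, 0.03, 0, 0, 0], [0, 0, 0.02, 0, 0, 0], [0, 0, 0, 0, 0, 0], [0, 0, 0, 0, 0, 0]]]}}

```text
clock: 7.67
position: [0.5354, 0.2604, 0.0076]
ee_rot: [0.991, 0.131, 0.0, -0.0]
ft_force: [-0.7, -0.4, -2.5]
grip_width: 0.263
grasp_force: 59.5
```

Call:
{"name": "carry_out", "arguments": {"commands": [[[0, 0, 0.02, 0, 0, 0], [0, 0, 0.02, 0, 0, 0], [0, 0, 0, 0, 0, 0], [0, 0, 0, 0, 0, 0]]]}}

```text
clock: 8.0
position: [0.5356, 0.2605, 0.0069]
ee_rot: [0.991, 0.131, 0.0, 0.0]
ft_force: [-4.0, -2.7, 7.7]
grip_width: 0.262
grasp_force: 61.1
```

Call:
{"name": "carry_out", "arguments": {"commands": [[[0, 0, -0.02, 0, 0, 0], [0, 0, 0, 0, 0, 0], [0, 0, 0, 0, 0, 0], [0, 0, 0, 0, 0, 0], [0, 0, 0, 0, 0, 0], [0, 0, 0, 0, 0, 0], [0, 0, 0, 0, 0, 0], [0, 0, 0, 0, 0, 0], [0, 0, 0, 0, 0, 0], [0, 0, 0, 0, 0, 0]]], "hand": -1}}

```text
clock: 8.83
position: [0.5352, 0.2603, 0.0065]
ee_rot: [0.991, 0.131, 0.0, 0.0]
ft_force: [1.4, 0.3, 0.6]
grip_width: 0.998
grasp_force: 0.0
```

Call:
{"name": "carry_out", "arguments": {"commands": [[[0, 0, -0.2, 0, 0, 0], [0, 0, -0.4, 0, 0, 0], [0, 0, -0.7, 0, 0, 0], [0, 0, -0.9, 0, 0, 0], [-0.5, 0, -0.9, 0, 0, 0], [-0.5, 0, -0.8, 0, 0, 0], [0, 0, 0, 0, 0, 0], [0, 0, 0, 0, 0, 0], [0, 0, 0, 0, 0, 0]]]}}

```text
clock: 9.58
position: [0.4968, 0.2496, 0.1627]
ee_rot: [0.991, 0.13, 0.0, 0.0]
ft_force: [0.1, -0.6, -0.2]
grip_width: 1.0
grasp_force: 0.0
```

```bash
python3 - <<'E'
from h import *
import pickle
o=get_obs();print(o["grip_width"],o["joint_pos"].round(2),o["position"])
p=camera_params("wrist"); im=camera("wrist")[:,:,::-1]; cv2.imwrite("pics/w4.png",im);pickle.dump(p,open("w4.p","wb"))
print(proj(p,[[.5356,.2605,.023]]))
E
```

```text
0.9998386899928671 [ 0.11  0.33 -0.78  1.7   0.24  1.21 -2.04] [0.4967677  0.24957735 0.16272596]
[[318.16423652 161.48459524]]
```

View pics/w4.png

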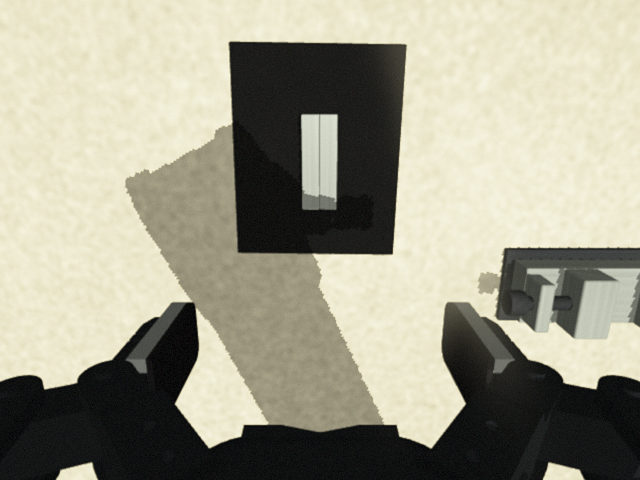

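The pair stands side by side on the pad at columns 301–337 and rows 113–210, with the seam at column 319.

```bash
python3 - <<'E'
from h import *
import pickle
p=pickle.load(open("w4.p","rb")); im=cv2.imread("pics/w4.png")
V=im.max(2); m=np.zeros(V.shape,bool); m[100:222,292:346]=(V>72)[100:222,292:346]
c=big(m,1)[0];r=rect(p,c,.023);print(cv2.boundingRect(c),r)
w=ray(p,c.reshape(-1,2),.023)*1e3;a=np.radians(15);e=w@[np.cos(a),np.sin(a)];f=w@[-np.sin(a),np.cos(a)];print(e.min(),e.max(),f.min(),f.max())
move([r[0]/1e3,r[1]/1e3,.13],r[4])
E
```

```text
(301, 114, 37, 96) [534.8 259.6  63.9  24.4  15.4]
551.8796112745579 615.6404269522759 100.10674576083287 124.57560711207287
pos [0.4966 0.2494 0.1619] heads x,y [ 14.97 -75.03] tilt [-7.e-04 -7.e-04 -1.e+00] shift units [0.989 0.001 0.797] turn units 14.929
```

Call:
{"name": "carry_out", "arguments": {"commands": [[[0, 0, 0, 0, 0, -1], [0, 0, 0, 0, 0, -1], [0, 0, 0, 0, 0, -1], [0, 0, 0, 0, 0, 0]]]}}

```text
clock: 9.97
position: [0.4963, 0.2497, 0.1611]
ee_rot: [0.958, 0.286, -0.001, -0.0]
ft_force: [0.7, -0.5, 0.0]
grip_width: 1.001
grasp_force: 0.0
```

```bash
python3 -c "
from h import *
print(get_obs()['joint_pos'].round(2)); move([.5348,.2596,.13],15.2)"
```

```text
[ 0.15  0.34 -0.83  1.7   0.26  1.22 -1.73]
pos [0.4963 0.2497 0.1611] heads x,y [ 33.27 -56.73] tilt [-2.6e-03 -3.0e-04 -1.0e+00] shift units [0.943 0.321 0.775] turn units -11.988
```

Call:
{"name": "carry_out", "arguments": {"commands": [[[0, 0, 0, 0, 0, -1], [0, 0, 0, 0, 0, -1], [0, 0, 0, 0, 0, -1], [0, 0, 0, 0, 0, -1], [0, 0, 0, 0, 0, -1], [0, 0, 0, 0, 0, -1], [0, 0, 0, 0, 0, -1], [0, 0, 0, 0, 0, -1], [0, 0, 0, 0, 0, -1], [0, 0, 0, 0, 0, -1], [0, 0, 0, 0, 0, -1], [0, 0, 0, 0, 0, -1], [0, 0.5, 0.4, 0, 0, 0], [0, 0.49, 0.4, 0, 0, 0], [0, 0, 0, 0, 0, 0], [0, 0, 0, 0, 0, 0], [0, 0, 0, 0, 0, 0]]]}}

```text
clock: 11.38
position: [0.5342, 0.2606, 0.1301]
ee_rot: [0.609, 0.793, -0.0, -0.001]
ft_force: [-0.3, -0.3, 0.7]
grip_width: 1.0
grasp_force: 0.0
```

```bash
python3 -c "
from h import *
print(get_obs()['joint_pos'].round(2)); move([.5348,.2596,.002],15.2)"
```

```text
[ 0.22  0.53 -0.99  1.63  0.46  1.24 -0.59]
pos [0.5342 0.2606 0.1301] heads x,y [104.92  14.92] tilt [-1.6e-03  3.0e-04 -1.0e+00] shift units [-0.031  0.014  3.203] turn units -0.046
```

Call:
{"name": "carry_out", "arguments": {"commands": [[[-0.03, 0.014, 0, 0, 0, -0.05], [0, 0, 0.5, 0, 0, 0], [0, 0, 0.6, 0, 0, 0], [0, 0, 0.6, 0, 0, 0], [0, 0, 0.5, 0, 0, 0], [0, 0, 0.4, 0, 0, 0], [0, 0, 0.3, 0, 0, 0], [0, 0, 0.2, 0, 0, 0], [0, 0, 0.08, 0, 0, 0], [0, 0, 0, 0, 0, 0], [0, 0, 0, 0, 0, 0], [0, 0, 0, 0, 0, 0]]]}}

```text
clock: 12.38
position: [0.5363, 0.2595, 0.0043]
ee_rot: [0.607, 0.795, 0.001, 0.0]
ft_force: [-0.1, 0.2, 0.0]
grip_width: 1.002
grasp_force: 0.0
```

```bash
python3 -c "
from h import *
print(get_obs()['ft_force'].round(2)); move([.5348,.2596,.002],15.2)"
```

```text
[-0.11  0.2   0.05]
pos [0.5363 0.2595 0.0043] heads x,y [105.29  15.29] tilt [ 1.3e-03  5.0e-04 -1.0e+00] shift units [ 0.011 -0.035  0.058] turn units 0.015
```

Call:
{"name": "carry_out", "arguments": {"commands": [[[0.01, -0.03, 0.05, 0, 0, 0], [0, 0, 0, 0, 0, 0], [0, 0, 0, 0, 0, 0], [0, 0, 0, 0, 0, 0], [0, 0, 0, 0, 0, 0], [0, 0, 0, 0, 0, 0], [0, 0, 0, 0, 0, 0], [0, 0, 0, 0, 0, 0], [0, 0, 0, 0, 0, 0]]], "hand": 1, "force": 70}}

```text
clock: 13.13
position: [0.5347, 0.2595, 0.0021]
ee_rot: [0.607, 0.795, 0.0, 0.0]
ft_force: [-0.5, -0.2, 6.2]
grip_width: 0.734
grasp_force: 77.6
```

Call:
{"name": "carry_out", "arguments": {"commands": [[[0, 0, -0.1, 0, 0, 0], [0, 0, -0.15, 0, 0, 0], [0, 0, -0.25, 0, 0, 0], [0, 0, -0.25, 0, 0, 0], [0, 0, -0.15, 0, 0, 0], [0, 0, -0.1, 0, 0, 0], [0, 0, 0, 0, 0, 0], [0, 0, 0, 0, 0, 0], [0, 0, 0, 0, 0, 0]]]}}

```text
clock: 13.88
position: [0.5342, 0.259, 0.041]
ee_rot: [0.607, 0.795, -0.0, -0.0]
ft_force: [-0.6, 0.2, -3.0]
grip_width: 0.731
grasp_force: 76.9
```

```bash
python3 - <<'E'
from h import *
import pickle
o=get_obs();print(o["grip_width"],o["grasp_force"],o["ft_force"],o["position"])
p=camera_params("wrist"); im=camera("wrist")[:,:,::-1]; cv2.imwrite("pics/w5.png",im);pickle.dump(p,open("w5.p","wb"))
s=camera("side")[:,:,::-1]; q=proj(camera_params("side"),[o["position"]])[0].astype(int);print(q)
s=s[max(0,q[1]-75):q[1]+75,q[0]-75:q[0]+75]; s=cv2.resize(s,(400,400))
cv2.imwrite("pics/w5c.png",np.hstack([cv2.resize(im,(533,400))[:, 66:466],s]))
E
```

```text
0.7311390786635031 76.92018806934357 [-0.55544527  0.22852491 -2.96879109] [0.53424295 0.25902708 0.04097746]
[322 394]
```

View pics/w5c.png

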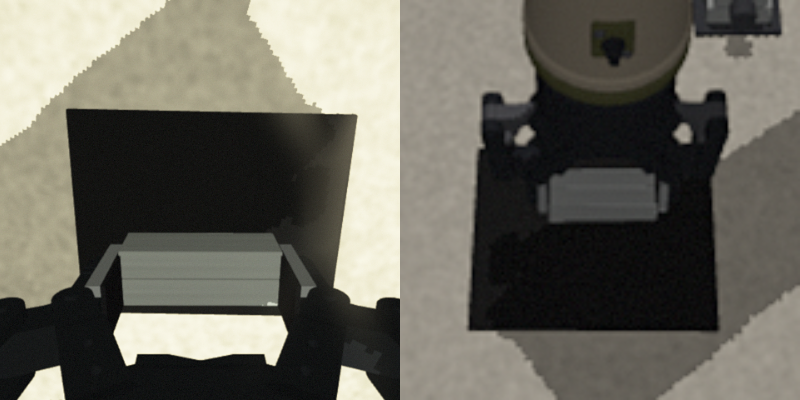

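Both bars are held by their ends and lifted level: the wrist crop shows the pair at (200,270) with the seam visible, and the side view agrees.

```bash
python3 -c "
from h import *
move([.4973,.0237,.12],15.0)"
```

```text
pos [0.5342 0.259  0.0409] heads x,y [105.3  15.3] tilt [-7.e-04 -4.e-04 -1.e+00] shift units [-5.432 -2.443 -1.975] turn units 0.05
```

Call:
{"name": "carry_out", "arguments": {"commands": [[[0, 0, -0.3, 0, 0, 0], [0, 0, -0.5, 0, 0, 0.05], [0, 0, -0.6, 0, 0, 0], [-0.2, -0.09, -0.4, 0, 0, 0], [-0.4, -0.18, -0.175, 0, 0, 0], [-0.6, -0.27, 0, 0, 0, 0], [-0.7, -0.32, 0, 0, 0, 0], [-0.8, -0.36, 0, 0, 0, 0], [-0.8, -0.36, 0, 0, 0, 0], [-0.7, -0.32, 0, 0, 0, 0], [-0.6, -0.27, 0, 0, 0, 0], [-0.4, -0.18, 0, 0, 0, 0], [-0.23, -0.09, 0, 0, 0, 0], [0, 0, 0, 0, 0, 0], [0, 0, 0, 0, 0, 0], [0, 0, 0, 0, 0, 0]]]}}

```text
clock: 15.32
position: [0.4966, 0.026, 0.1207]
ee_rot: [0.608, 0.794, 0.0, 0.0]
ft_force: [-1.0, 0.4, -2.9]
grip_width: 0.729
grasp_force: 77.3
```

```bash
python3 - <<'E'
from h import *
import pickle
o=get_obs();print(o["grip_width"],o["grasp_force"],o["ft_force"],o["joint_pos"].round(2))
move([.4973,.0237,.065],15)
p=camera_params("wrist"); im=camera("wrist")[:,:,::-1]; cv2.imwrite("pics/w6.png",im);pickle.dump(p,open("w6.p","wb"))
E
```

```text
0.7285357114097849 77.32262849807739 [-1.02519391  0.42630141 -2.87650905] [ 0.79  0.31 -1.05  1.89  0.3   1.11 -0.11]
pos [0.4966 0.026  0.1207] heads x,y [105.11  15.11] tilt [ 5.e-04  7.e-04 -1.e+00] shift units [-0.06   0.002  1.393] turn units 0.019
```

View pics/w6.png

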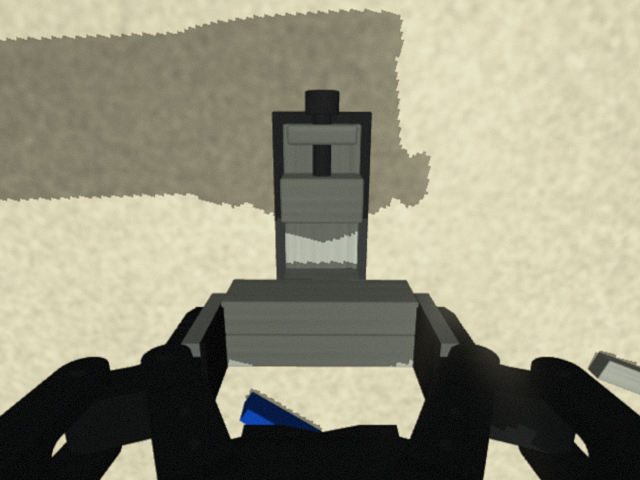

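The pair spans columns 225–415, with the +y jaw (columns 280–363, inner edge at row 222) just ahead of it. I'll check the alignment numerically.

```bash
python3 - <<'E'
from h import *
import pickle
p=pickle.load(open("w6.p","rb")); V=cv2.imread("pics/w6.png").max(2).astype(int)
a=np.radians(15);ex=np.array([np.cos(a),np.sin(a)]);ey=np.array([-ex[1],ex[0]]);c=np.array([.4973,.0237])
L=lambda w:((w-c)@np.c_[ex,ey]*1e3).round(1)
print("pred jaw +y",proj(p,[np.r_[c+ex*x+ey*y,.049] for y in(.017,.041) for x in(-.022,.022)]).round(1).tolist())
print("col320 rows170-230",V[170:230,319].tolist()); print("row200 cols",V[200,272:290],V[200,355:372])
print("bars rows",V[296:372,319].tolist()); print("bar cols row 320",V[320,218:232],V[320,408:424])
print("pred pair",proj(p,[np.r_[.4966,.026,.1416]+np.r_[ex*x+ey*y,0] for y in(-.012,.012) for x in(-.032,.032)]).round(1).tolist())
E
```

```text
pred jaw +y [[279.8, 223.2], [361.9, 223.3], [278.7, 178.5], [363.2, 178.6]]
col320 rows170-230 [25, 33, 33, 31, 29, 31, 54, 72, 81, 101, 106, 109, 110, 112, 105, 107, 107, 108, 107, 109, 109, 105, 107, 103, 104, 106, 111, 109, 111, 109, 110, 107, 104, 106, 101, 103, 107, 103, 105, 106, 108, 109, 104, 105, 104, 106, 103, 108, 101, 105, 106, 97, 89, 95, 102, 106, 107, 102, 104, 105]
row200 cols [143 143  84  35  39  33  34  35  59  86 106 109 111 108 109 104 116 108] [106 104 107 105 103 106 102  94  60  35  33  34  30  63 117 130 132]
bars rows [70, 69, 71, 69, 67, 79, 95, 102, 101, 107, 105, 101, 104, 106, 101, 105, 101, 99, 101, 106, 102, 105, 100, 102, 104, 102, 101, 103, 103, 100, 101, 102, 103, 104, 103, 103, 102, 102, 88, 85, 104, 100, 104, 103, 104, 107, 103, 105, 100, 104, 108, 100, 104, 103, 106, 102, 100, 101, 97, 106, 99, 99, 99, 102, 104, 105, 102, 105, 102, 99, 139, 197, 219, 218, 217, 215]
bar cols row 320 [  8   9   2   8   4  12  54  90 100  98 101 100  96  97] [107 105 106 101 106 108 108  84  43  31  30  29  34  28  34  38]
pred pair [[226.7, 367.2], [415.7, 367.4], [222.2, 302.3], [420.6, 302.5]]
```

Call:
{"name": "carry_out", "arguments": {"commands": [[[-0.06, 0, 0, 0, 0, 0.02], [0, 0, 0.3, 0, 0, 0], [0, 0, 0.4, 0, 0, 0], [0, 0, 0.4, 0, 0, 0], [0, 0, 0.3, 0, 0, 0], [0, 0, 0.1, 0, 0, 0], [0, 0, 0, 0, 0, 0], [0, 0, 0, 0, 0, 0]]]}}

```text
clock: 16.03
position: [0.4972, 0.0223, 0.0605]
ee_rot: [0.609, 0.793, 0.0, -0.0]
ft_force: [-0.0, -0.0, -2.7]
grip_width: 0.731
grasp_force: 77.2
```

```bash
python3 -c "
from h import *
move([.4973,.0237,.0265],15)"
```

```text
pos [0.4972 0.0223 0.0605] heads x,y [104.91  14.91] tilt [ 0.e+00  4.e-04 -1.e+00] shift units [0.033 0.013 0.85 ] turn units -0.016
```

Call:
{"name": "carry_out", "arguments": {"commands": [[[0.03, 0.01, 0, 0, 0, 0], [0, 0, 0.2, 0, 0, 0], [0, 0, 0.2, 0, 0, 0], [0, 0, 0.2, 0, 0, 0], [0, 0, 0.15, 0, 0, 0], [0, 0, 0.08, 0, 0, 0], [0, 0, 0.02, 0, 0, 0], [0, 0, 0, 0, 0, 0], [0, 0, 0, 0, 0, 0]]]}}

```text
clock: 16.78
position: [0.4973, 0.0232, 0.0265]
ee_rot: [0.61, 0.793, 0.0, 0.0]
ft_force: [-0.2, -0.4, -2.0]
grip_width: 0.731
grasp_force: 77.4
```

Call:
{"name": "carry_out", "arguments": {"commands": [[[0, 0, 0.02, 0, 0, 0], [0, 0, 0.02, 0, 0, 0], [0, 0, 0.01, 0, 0, 0], [0, 0, 0, 0, 0, 0], [0, 0, 0, 0, 0, 0], [0, 0, 0, 0, 0, 0]]]}}

```text
clock: 17.28
position: [0.4971, 0.0231, 0.0244]
ee_rot: [0.61, 0.793, 0.0, 0.0]
ft_force: [-0.5, -0.2, -3.0]
grip_width: 0.727
grasp_force: 77.4
```

Call:
{"name": "carry_out", "arguments": {"commands": [[[0, 0, 0.015, 0, 0, 0], [0, 0, 0.01, 0, 0, 0], [0, 0, 0, 0, 0, 0], [0, 0, 0, 0, 0, 0], [0, 0, 0, 0, 0, 0]]]}}

```text
clock: 17.7
position: [0.4972, 0.0231, 0.024]
ee_rot: [0.61, 0.793, -0.0, 0.0]
ft_force: [-4.2, -0.4, 9.2]
grip_width: 0.733
grasp_force: 78.8
```

Call:
{"name": "carry_out", "arguments": {"commands": [[[0, 0, 0, 0, 0, 0], [0, 0, 0, 0, 0, 0], [0, 0, 0, 0, 0, 0], [0, 0, 0, 0, 0, 0], [0, 0, 0, 0, 0, 0], [0, 0, 0, 0, 0, 0], [0, 0, 0, 0, 0, 0]]], "hand": -1}}

```text
clock: 18.28
position: [0.4971, 0.0231, 0.0234]
ee_rot: [0.61, 0.793, 0.0, 0.0]
ft_force: [0.0, 0.4, 0.2]
grip_width: 1.0
grasp_force: 0.0
```

Call:
{"name": "carry_out", "arguments": {"commands": [[[0, 0, -0.1, 0, 0, 0], [0, 0, -0.2, 0, 0, 0], [0, 0, -0.4, 0, 0, 0], [0, 0, -0.6, 0, 0, 0], [0, 0, -0.7, 0, 0, 0], [0, 0, -0.7, 0, 0, 0], [0, 0, -0.7, 0, 0, 0], [-0.6, 0, -0.5, 0, 0, 0], [-0.6, 0, -0.5, 0, 0, 0], [-0.6, 0, 0, 0, 0, 0], [0, 0, 0, 0, 0, 0], [0, 0, 0, 0, 0, 0], [0, 0, 0, 0, 0, 0]]]}}

```text
clock: 19.37
position: [0.5152, -0.0456, 0.1995]
ee_rot: [0.609, 0.793, 0.0, -0.0]
ft_force: [0.1, 0.4, 0.1]
grip_width: 1.003
grasp_force: 0.0
```

```bash
python3 - <<'E'
from h import *
p=camera_params("wrist"); im=camera("wrist")[:,:,::-1]; cv2.imwrite("pics/w7.png",im)
o=get_obs();print(o["clock"],o["position"],o["ft_force"],o["grip_width"])
a=np.radians(15);ex=np.array([np.cos(a),np.sin(a)]);ey=np.array([-ex[1],ex[0]])
print(proj(p,[np.r_[np.r_[.4973,.0237]+ex*x+ey*y,.045] for y in(-.012,.012) for x in(-.032,.032)]).round(1).tolist())
E
```

```text
19.4167 [ 0.51520435 -0.04517058  0.19942568] [1.17467955 0.94895159 0.96829811] 0.9990119412139519
[[275.4, 131.5], [367.0, 131.3], [274.3, 95.3], [368.1, 95.1]]
```

View pics/w7.png

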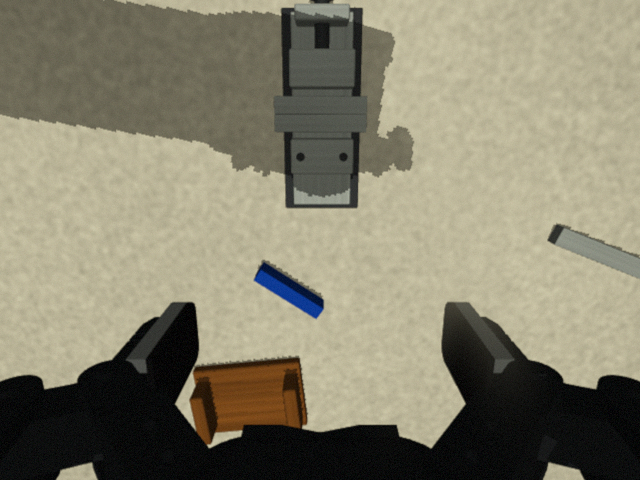

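The pair sits in the vice at columns 274–367 and rows 96–132. It is upright, side by side and centred, matching the predicted outline, so I'm handing in.

```bash
python3 -c "
from workcell import *
print(hand_in())"
```

```text
the job is handed in; nothing more can be done
None
```

Both steel parallels are standing upright side by side on the vice bed, centred along the jaws and released; the job was handed in at about 19.4 s, but `hand_in()` returned no verdict.

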